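Move the measured components to the storage rack in the same order

TASK

The four components standing in the white rack have been measured, and the log lists them in order from the end with the black block. Move them one at a time, each directly into the cell where it belongs, to the empty grey rack so that they stand in the same order counted from its black block (next to the block stays next to the block, and so on), each upright on the floor of its own cell. Do not knock over or shove the bottle or the screwdriver between the racks.

Things in the scene. Friction and masses are not known exactly. Their poses are not given: they have to be found in the camera images.
- full_rack: Full white plastic rack, fixed, turned any way, 242 x 64 mm: a row of 4 cells at 56 mm pitch, inside 52 (along) x 56 mm. Floor 4, dividers 10, side lips 9 mm above table. A black end block (16 x 64, 30 mm high) at its +x end. Origin: middle of the row, underside; x along the row to the block, z up. Cell centres y = 0, x = +84 (cell 1, by the block), +28 (2), -28 (3), -84 mm (4).
- empty_rack: Empty grey plastic rack, the target: same shape, sizes, black end block (at its +x end), origin, axes and cell numbering as the white rack (cell centres y = 0, x = +84 (cell 1, by the block), +28, -28, -84 mm; floor 4 mm, dividers 10 mm, side lips 9 mm above the table). Fixed to the table, turned any way.
- capacitor: large black round capacitor, 34 mm in diameter, body 55 mm high, with a metal top and two small brass screws that rise 5 mm more. About 70 g. Starts upright in a cell of the white rack, within 4 mm of its centre, turned up to 0.12 rad from the rack. Origin: centre of its underside, z up.
- motor: small square electric motor, body 35 x 35 mm and 50 mm high, dark steel with bright ends, with a thin 5 mm shaft that rises 16 mm more from the middle of its top. About 200 g. Starts upright in a cell of the white rack, within 4 mm of its centre, turned up to 0.12 rad from the rack. Origin: centre of its underside, z up.
- transformer: small transformer, a steel frame with a copper winding, 36 mm along its x, 30 mm along its y over the winding (the frame is 20 mm), 50 mm high; it may be handled as a solid block of 36 x 30 x 50 mm. About 180 g. Starts upright in a cell of the white rack, within 4 mm of its centre, turned up to 0.12 rad from the rack. Origin: centre of its underside, z up.
- heatsink: aluminium heat sink with upright fins, 32 x 32 mm, 50 mm high; it may be handled as a solid block. About 80 g. Starts upright in a cell of the white rack, within 4 mm of its centre, turned up to 0.12 rad from the rack. Origin: centre of its underside, z up.
- flux_bottle: bystander: small standing bottle with a black cap, 36 mm in diameter, 85 mm high, on the table between the racks. Origin: centre of its underside.
- screwdriver: bystander: screwdriver with a black handle, 170 mm long, lying on the table between the racks. Origin on its long axis; x points from handle to tip.
Mind the look-alikes: they are no part of the job. Leave any pink or red look-alike of the motor alone.

How it is judged:
By the outcome, as a careful person would: the job done as asked, in the order asked, and still so for the second after the job is handed in, with the robot touching nothing.
It also fails if it takes over 112 s, if anything falls off the work surface, if the arm or the gripper's body presses on something with over 40 N, if the wrist force passes 120 N, or if a joint passes its speed limit or range.

ROBOT

A 6-joint arm with a two-finger parallel gripper is mounted at the origin on the work surface. World frame = base frame: x ahead of the robot, y to its left, z up, the work surface at z = 0. Lengths are in m, angles in rad, forces in N, time in s.
With the tool pointing down it reaches from about 0.325 to 0.85 m from the base axis. Payload 4.4 kg.
Tool frame: the origin (TCP) lies midway between the tips of the shut fingers; the grasp point (between the pads) lies 19 mm behind it (ctrl.grip_depth is the distance from the TCP to the grasp point, in m); z points along the fingers, y is the direction in which the jaws open and shut (so a half turn about z gives the same grasp; the last joint's range is limited). The gripper opens to 94 mm and grips with 3 to 60 N. Pads are 16 mm wide; open, the fingers measure 119 mm over their backs; the gripper's body (75 mm by 177 mm) begins 78 mm behind the grasp point.
Start: joints at [-0.15, 0.207, 1.542, -0, 1.393, -0.15], TCP at [0.575, -0, 0.205] pointing down, gripper open.
Joint ranges: [-2.73, 2.73], [-0.86, 2.22], [0.23, 2.46], [-1.11, 4.25], [0.08, 2.63], [-2.82, 2.82]. Speed limits (rad/s): [2.79, 2.79, 3.14, 3.14, 3.14, 3.14].

INTERFACE

Orientations are given as a 3x3 rotation matrix whose columns are the frame's x, y, z axes.
In Python, from workcell import ctrl gives the robot as it stands.
- The arm moves only by the tool move_arm, never from a script. Its argument "motion" is one flat list of numbers, 5 for each row, row after row: the closure, from 0 (fully open) to 1 (shut), then the shift along the tool's x, y, z in mm, then the turn about the tool's z in rad. In form: [claw, tx, ty, tz, turn, claw, tx, ty, tz, turn, ...]. A call has 1 to 5 rows; each row is the pose to reach, as a shift and turn from the pose commanded when the call began, along the tool's axes at that moment; what a row does not reach only later rows make up. A row lasts 1/12 s, in which the tool goes at most 41.7 mm and 7.16 degrees, less where a joint would pass 70% of its speed; a pose out of reach is approached as far as the arm can. A call with a gripper value outside its range is refused whole. The fingers move at their own pace and stop on an object; "newtons" is the grip in N (left out, the last holds). Time passes only in rows, so rows that repeat a pose let the fingers close. It gives the time, the measured TCP pose, the force and the opening at its end, in the units of the state.
- ctrl.get_obs(): the state, without advancing time (a new reading comes with each control period).
- ctrl.camera(name): name is "scene" or "side" or "wrist"; returns the picture (480x640x3 uint8, red, green, blue); there is no depth.
- ctrl.get_calibration(name): a dict with "fx", "fy", "cx", "cy" (pixels), "camera_from_world" (4x4, takes a point from world to camera coordinates); the wrist camera has in their place "tool_from_camera" (4x4, takes a point from camera to tool coordinates, whose origin is the TCP and whose axes are the flange's). Camera axes: x right, y up, looking along -z (the intrinsics and any distortion apply to the point x, -y, -z); pixel columns grow to the right and rows downward; lengths in m; the calibration is good to about 2 mm. A picture is of the moment at which its call begins: read the wrist's pose just before it. get_calibration takes no time and is no camera call.
- ctrl.job_done(): hands the job in, once; it reports no verdict.
The state is a dict: "t": time; "joint_positions": joint angles; "joint_velocities": joint speeds; "tau": joint torques, N m; "tcp_pos": TCP position; "ee_rot": TCP orientation; "contact_force": force on the tool from outside, world axes, zero at the start; "moment": the same for the moment, N m; "grip_width": opening from 0.0 (shut) to 1.0 (fully open).
Only numpy, scipy, OpenCV 4.12 (cv2) and the standard library are available. Lean on these libraries where they do the work, as an engineer would, in place of code of your own. Each camera call takes 0.05 s, during which the arm holds its last target.

## Working session

There is one attempt and no reset: what is moved stays moved. The work goes in short steps, Python scripts to look and compute and a tool call to move; the robot and the scene stay as the last step left them, time stands still between calls to the robot, and variables do not carry over. Pictures are saved under pics/ and viewed, and the job is handed in when it is done.

Besides the shell and the picture viewer there is one more tool, called after "Emit:" in YAML: its name, and indented under it one key for each argument. move_arm: Moves the arm, as the interface text tells. Its arguments: {"type":"object","properties":{"motion":{"type":"array","items":{"type":"number"}},"newtons":{"type":"number"}},"required":["motion"]}

```bash
ls -la; mkdir -p pics
python3 - <<'E'
from workcell import ctrl
import cv2
print(ctrl.get_obs())
for n in ("scene","side","wrist"):
    im=ctrl.camera(n); cv2.imwrite(f"pics/{n}0.png",im[:,:,::-1])
    print(n,ctrl.get_calibration(n))
print(ctrl.get_obs()['t'])
E
```

```text
total 12
drwxr-xr-x  3 agent agent 4096 Dec  7 02:03 .
drwxr-xr-x 23 root  root  4096 Dec  7 02:03 ..
drwxr-xr-x  2 agent agent 4096 Dec  7 02:03 pics
{'t': 0.0, 'joint_positions': array([-1.50495863e-01,  2.07423785e-01,  1.54297250e+00,  4.43917937e-06,
        1.39349072e+00, -1.50506781e-01]), 'joint_velocities': array([ 0.00020839, -0.00132034,  0.00067391,  0.00021503,  0.00065093,
       -0.0006936 ]), 'tau': array([-8.39226868e-05, -3.70882022e+01, -2.81415099e+01,  6.96549774e-02,
        3.60915181e-02, -1.71865345e-04]), 'tcp_pos': array([5.74180200e-01, 1.16890865e-04, 2.04279884e-01]), 'ee_rot': array([[-9.73468106e-06,  9.99997429e-01, -2.26775797e-03],
       [ 9.99999939e-01,  1.05245856e-05,  3.48307903e-04],
       [ 3.48330875e-04, -2.26775444e-03, -9.99997368e-01]]), 'contact_force': array([0.33085639, 0.05508694, 0.16485734]), 'moment': array([ 0.03212373, -0.02624785,  0.00881195]), 'grip_width': 1.0020297856065572}
scene {'fx': 518.5120671927482, 'fy': 518.5120671927482, 'cx': 322.9420732247446, 'cy': 233.85613073876135, 'camera_from_world': array([[-0.1899281 
[... 375 characters left out ...]
.4853916 ,  0.01370688, -0.48401468],
       [ 0.28412954,  0.53419993,  0.7961789 , -0.18531835],
       [-0.39378077, -0.69211663,  0.60490601, -0.53937665],
       [ 0.        ,  0.        ,  0.        ,  1.        ]])}
wrist {'fx': 354.99318001585544, 'fy': 354.99318001585544, 'cx': 321.26737230944815, 'cy': 245.81375072409898, 'tool_from_camera': array([[-1.80550482e-04,  9.57050350e-01,  2.89921705e-01,
         8.50058145e-02],
       [ 9.99998504e-01, -3.25925719e-04,  1.69865701e-03,
         5.24527453e-04],
       [ 1.72019322e-03,  2.89921578e-01, -9.57048860e-01,
        -1.79361125e-01],
       [ 0.00000000e+00,  0.00000000e+00,  0.00000000e+00,
         1.00000000e+00]])}
0.15
```

View pics/scene0.png

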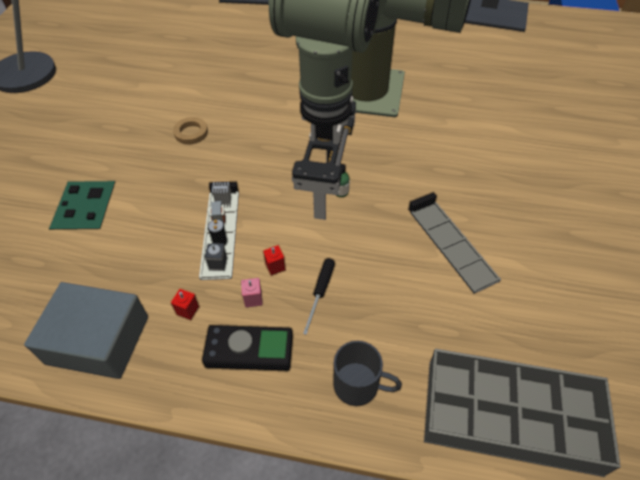

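View pics/side0.png

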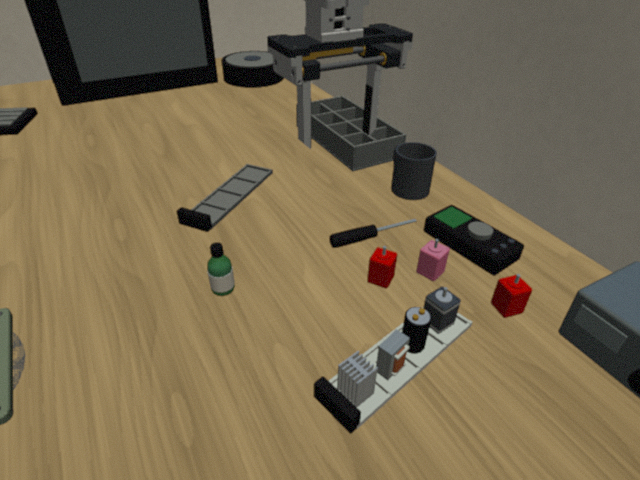

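View pics/wrist0.png

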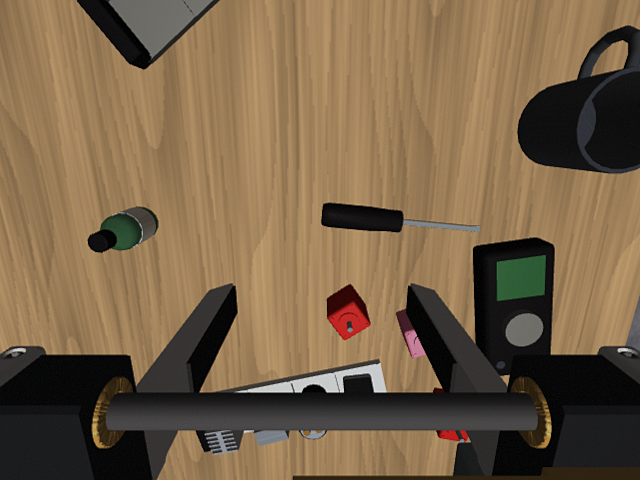

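The order from the black block is heat sink, transformer, capacitor, motor. In the scene image the white rack spans about (225,185) to (215,278) and the grey rack (423,200) to (487,285). I'll enlarge the crops.

Run:
```python
import cv2
s=cv2.imread("pics/scene0.png"); d=cv2.imread("pics/side0.png")
def c(im,x,y,w,h,k,n):
    cv2.imwrite("pics/"+n,cv2.resize(im[y:y+h,x:x+w],None,fx=k,fy=k,interpolation=cv2.INTER_CUBIC))
c(s,170,170,100,120,5,"c1.png"); c(s,400,180,110,120,5,"c2.png")
c(d,300,270,180,160,4,"c3.png"); c(d,165,150,120,90,6,"c4.png")
```

```text
(no output)
```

View pics/c1.png

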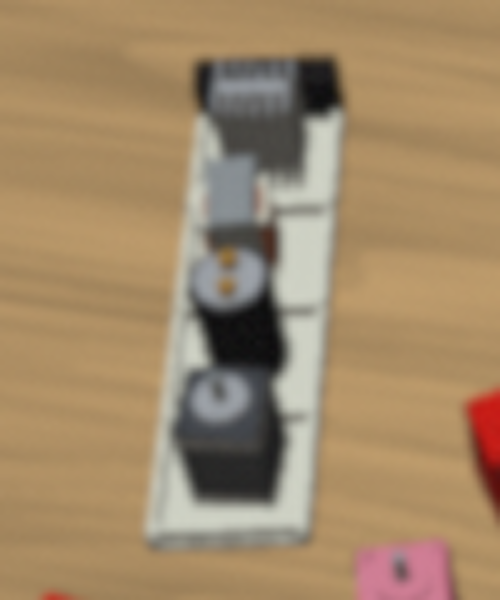

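View pics/c2.png

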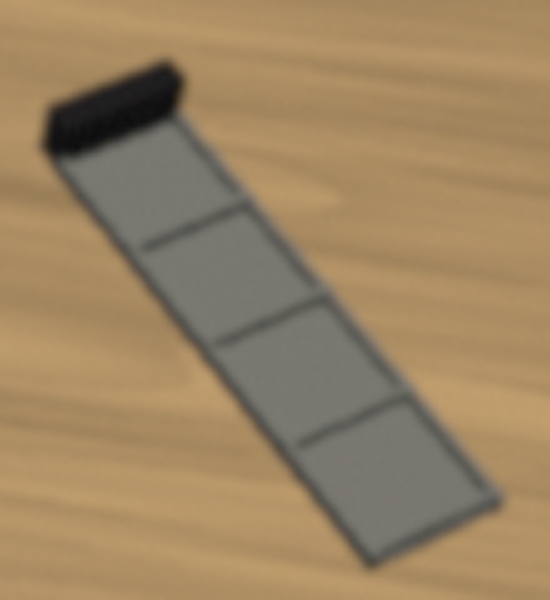

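View pics/c3.png

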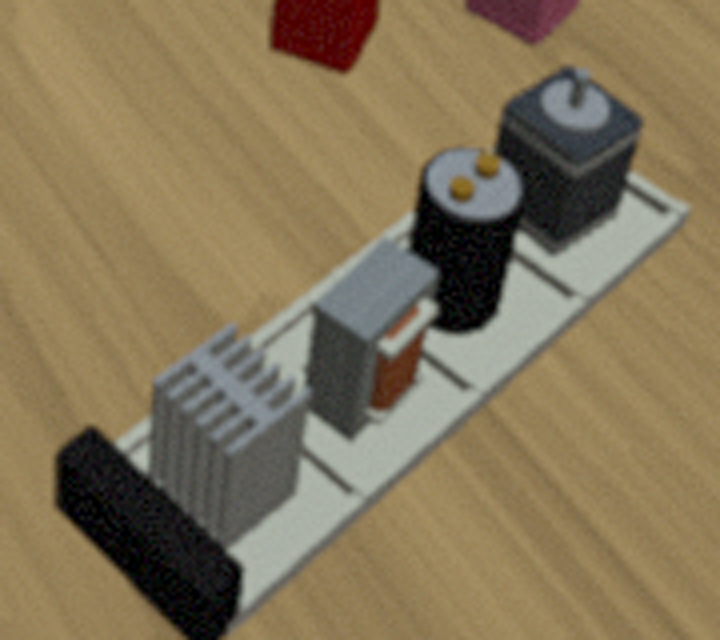

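View pics/c4.png

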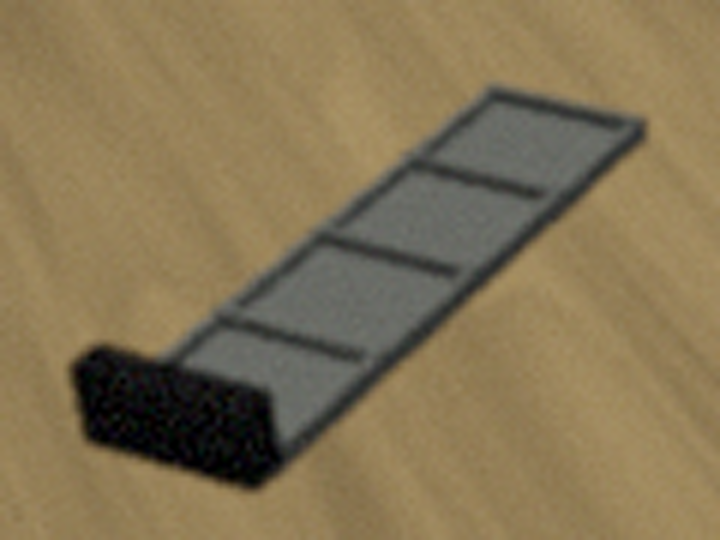

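```bash
cat > h.py <<'E'
import numpy as np, cv2
from scipy.optimize import least_squares
from workcell import ctrl
CAL={n:ctrl.get_calibration(n) for n in ("scene","side","wrist")}
def cfw(n,o=None):
    if n!="wrist": return CAL[n]["camera_from_world"]
    T=np.eye(4);T[:3,:3]=o["ee_rot"];T[:3,3]=o["tcp_pos"]
    return np.linalg.inv(T@CAL["wrist"]["tool_from_camera"])
def proj(n,P,o=None):
    P=np.atleast_2d(P);c=CAL[n];M=cfw(n,o)
    q=P@M[:3,:3].T+M[:3,3]
    return np.c_[c["cx"]+c["fx"]*q[:,0]/-q[:,2], c["cy"]+c["fy"]*-q[:,1]/-q[:,2]]
def back(n,uv,z,o=None):
    c=CAL[n];M=np.linalg.inv(cfw(n,o))
    d=M[:3,:3]@np.array([(uv[0]-c["cx"])/c["fx"],-(uv[1]-c["cy"])/c["fy"],-1])
    return M[:3,3]+d*(z-M[2,3])/d[2]
def place(p,L):  # p=x,y,yaw; L local mm
    L=np.atleast_2d(L)/1000.;c,s=np.cos(p[2]),np.sin(p[2])
    return np.c_[p[0]+c*L[:,0]-s*L[:,1],p[1]+s*L[:,0]+c*L[:,1],L[:,2]]
def fit(obs,p0):  # obs: list (cam,uv,local,o)
    f=lambda p:np.concatenate([(proj(n,place(p,L),o)-uv).ravel() for n,uv,L,o in obs])
    r=least_squares(f,p0,loss="soft_l1");return r.x,f(r.x).reshape(-1,2)
E
python3 - <<'E'
from h import *
def S(n,ox,oy,k,u,v): return (n,np.array([ox+u/k,oy+v/k]))
a=lambda u,v,L:(*S("scene",170,170,5,u,v),L,None)
b=lambda u,v,L:(*S("scene",400,180,5,u,v),L,None)
c=lambda u,v,L:(*S("side",300,270,4,u,v),L,None)
d=lambda u,v,L:(*S("side",165,150,6,u,v),L,None)
W=[a(150,530,[-114,32,9]),a(308,530,[-114,-32,9]),a(342,110,[112,-32,9]),a(334,57,[128,-32,30]),a(196,62,[128,32,30]),
   c(690,207,[-114,32,9]),c(57,457,[128,-32,30]),c(92,430,[112,-32,30]),c(240,572,[112,32,30])]
G=[b(370,553,[-114,32,9]),b(502,494,[-114,-32,9]),b(50,105,[128,32,30]),b(168,62,[128,-32,30]),b(182,80,[112,-32,30]),
   d(490,88,[-114,-32,9]),d(643,122,[-114,32,9]),d(75,360,[128,-32,30]),d(95,345,[112,-32,30]),d(268,388,[112,32,30])]
for nm,o,p0 in (("white",W,[.55,-.22,3.1]),("grey",G,[.55,.22,-2.6])):
    p,r=fit(o,p0); print(nm,p.round(4)); print(r.round(1).tolist())
# objects bottle, motor top, etc
print("bottle cap side",back("side",(216,247),.085), "screwdriver",back("side",(333,240),.01),back("side",(417,220),.004))
print("heatsink top",back("scene",(170+252/5,170+88/5),.054),back("side",(300+230/4,270+390/4),.054))
print("transf top",back("scene",(170+231/5,170+190/5),.054),back("side",(300+376/4,270+290/4),.054))
print("cap top",back("scene",(170+229/5,170+277/5),.059),back("side",(300+472/4,270+185/4),.059))
print("motor top",back("scene",(170+220/5,170+397/5),.054),back("side",(300+575/4,270+103/4),.054))
E
```

```text
white [ 0.5421 -0.2351  3.3797]
[[-0.9, 0.9], [-0.1, -0.5], [-0.8, -0.9], [-0.1, -1.9], [-1.2, -1.8], [-0.6, 0.2], [-1.4, -0.5], [-0.0, -1.6], [2.4, -0.4]]
grey [ 0.4831  0.2515 -2.4879]
[[0.2, 0.8], [0.4, 0.0], [-1.6, -0.8], [-0.4, -2.2], [1.0, -0.9], [0.4, -1.0], [0.4, -0.8], [-2.0, 1.0], [0.3, -0.9], [1.0, 0.2]]
bottle cap side [ 0.37697492 -0.0049124   0.085     ] screwdriver [0.58225261 0.01488455 0.01      ] [0.75564068 0.00090898 0.004     ]
heatsink top [ 0.46099133 -0.25178233  0.054     ] [ 0.45720472 -0.25422066  0.054     ]
transf top [ 0.51771514 -0.24263928  0.054     ] [ 0.51553169 -0.24474922  0.054     ]
cap top [ 0.56581497 -0.2268565   0.059     ] [ 0.56464135 -0.22811159  0.059     ]
motor top [ 0.62021515 -0.21359366  0.054     ] [ 0.62268998 -0.21181819  0.054     ]
```

Run:
```python
from h import *
def model():
    seg=[]
    for y in(32,-32): seg.append(([-114,y,9],[112,y,9]))
    seg.append(([-114,-32,9],[-114,32,9]))
    for x in(-56,0,56): seg.append(([x,-28,10],[x,28,10]))
    for z in (0,30):
        for A,B in(([112,-32],[112,32]),([128,-32],[128,32]),([112,32],[128,32]),([112,-32],[128,-32])): seg.append((A+[z],B+[z]))
    return seg
for nm,p,crops in (("w",[.5421,-.2351,3.3797],dict(scene=(170,170,100,120),side=(300,270,180,160))),("g",[.4831,.2515,-2.4879],dict(scene=(400,180,110,120),side=(165,150,120,90)))):
    out=[]
    for n,(x,y,w,h) in crops.items():
        im=cv2.imread(f"pics/{n}0.png")[y:y+h,x:x+w];k=560/h;k=min(k,400/w)
        im=cv2.resize(im,None,fx=k,fy=k,interpolation=cv2.INTER_CUBIC)
        for A,B in model():
            q=((proj(n,place(p,[A,B]))-[x,y])*k).astype(int)
            cv2.line(im,tuple(map(int,q[0])),tuple(map(int,q[1])),(0,0,255),1)
        o=np.zeros((600,400,3),np.uint8);o[:im.shape[0],:im.shape[1]]=im[:600,:400];out.append(o)
    cv2.imwrite(f"pics/ov_{nm}.png",np.hstack(out))
```

```text
(no output)
```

View pics/ov_w.png

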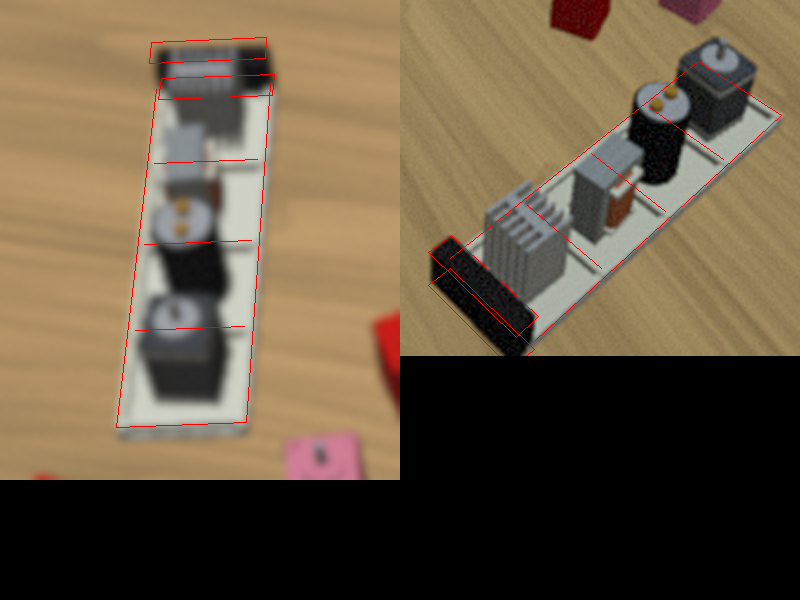

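View pics/ov_g.png

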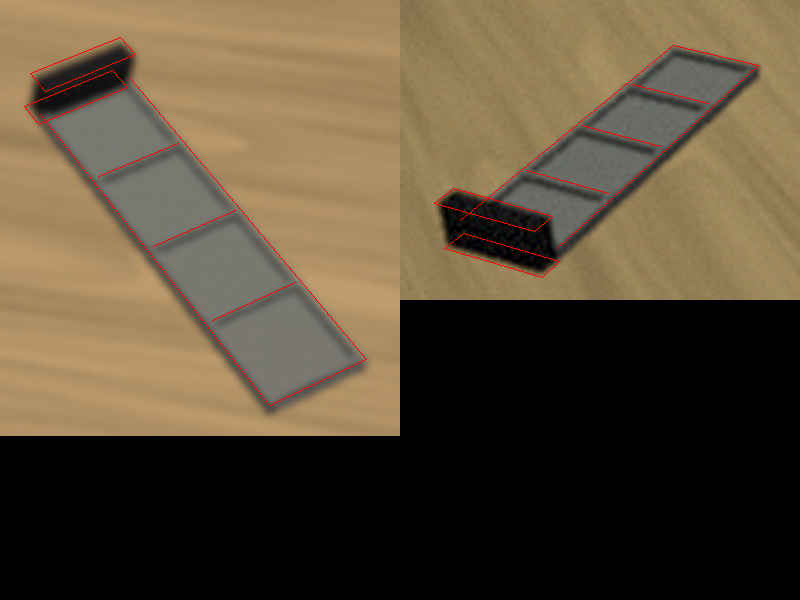

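```bash
cat > go.py <<'E'
import sys
from h import *
o=ctrl.get_obs();R=o["ee_rot"];th=np.arctan2(R[1,1],R[0,1])
W=np.array([.5421,-.2351,3.3797]);G=np.array([.4831,.2515,-2.4879])
def goal(s):
    if s[0] in "WG":
        p=W if s[0]=="W" else G
        q=place(p,[{"1":84,"2":28,"3":-28,"4":-84}[s[1]],0,0])[0]
        t=p[2]+np.pi/2; return q[0],q[1],(t+np.pi)%(2*np.pi)-np.pi
x,y,t=goal(sys.argv[1]) if sys.argv[1][0] in "WG" else map(float,sys.argv[1].split(","))
z=float(sys.argv[2])
d=R.T@(np.array([x,y,z])-o["tcp_pos"])*1000
print("t",round(o["t"],2),"tcp",o["tcp_pos"].round(4),"th",th.round(3),"goal",np.round([x,y,z,t],4),"w",round(o["grip_width"],3))
print("tool mm",d.round(1),"turn",round(float(th-t),3),"F",o["contact_force"].round(1))
E
python3 go.py W1 0.2
python3 - <<'E'
from h import *
for n,uv in (("side",(383,262)),("side",(434,253)),("side",(512,290)),("scene",(275,256)),("scene",(184,300)),("scene",(252,286))):
    P=back(n,uv,.035);p=np.array([.5421,-.2351,3.3797]);d=P[:2]-p[:2];c,s=np.cos(p[2]),np.sin(p[2])
    print(P.round(3),"rack mm",(np.array([c*d[0]+s*d[1],-s*d[0]+c*d[1]])*1000).round())
E
```

```text
t 0.15 tcp [5.744e-01 1.000e-04 2.046e-01] th -0.0 goal [ 0.4605 -0.2549  0.2    -1.3327] w 1.001
tool mm [-255.  -113.9    4.7] turn 1.333 F [-0.1 -0.  -0.6]
[ 0.605 -0.097  0.035] rack mm [ -94. -119.]
[ 0.69  -0.117  0.035] rack mm [-171.  -80.]
[ 0.734 -0.236  0.035] rack mm [-186.   46.]
[ 0.601 -0.097  0.035] rack mm [ -89. -120.]
[ 0.729 -0.239  0.035] rack mm [-181.   48.]
[ 0.676 -0.123  0.035] rack mm [-157.  -77.]
```

Emit:
move_arm:
  motion: [0.25,-25,-12,0,0.12,0.25,-50,-24,0,0.24,0.25,-75,-36,0,0.36,0.25,-100,-48,0,0.48,0.25,-125,-60,0,0.6]
  newtons: 20

```text
t: 0.57
tcp_pos: [0.5141, -0.1258, 0.205]
ee_rot: [[0.569, 0.822, -0.001], [0.822, -0.569, 0.0], [-0.0, -0.001, -1.0]]
contact_force: [1.4, -0.2, -0.6]
grip_width: 0.753
```

```bash
python3 go.py W1 0.2
```

```text
t 0.57 tcp [ 0.5141 -0.1258  0.205 ] th -0.605 goal [ 0.4605 -0.2549  0.2    -1.3327] w 0.753
tool mm [-136.7   29.4    5.1] turn 0.727 F [ 1.4 -0.2 -0.6]
```

Emit:
move_arm:
  motion: [0.25,-28,6,1,0.12,0.25,-56,12,2,0.24,0.25,-84,18,3,0.36,0.25,-112,24,4,0.48,0.25,-137,29,5,0.6]

```text
t: 0.98
tcp_pos: [0.4606, -0.2558, 0.2001]
ee_rot: [[0.934, 0.356, -0.0], [0.356, -0.934, 0.0], [-0.0, -0.0, -1.0]]
contact_force: [0.1, -0.0, -1.0]
grip_width: 0.751
```

Emit:
move_arm:
  motion: [0.25,0,0,0,0.12,0.25,0,0,0,0.127,0.25,0,0,0,0.127]

```text
t: 1.23
tcp_pos: [0.4613, -0.2544, 0.2001]
ee_rot: [[0.97, 0.243, -0.001], [0.243, -0.97, 0.001], [-0.0, -0.001, -1.0]]
contact_force: [-0.1, 0.5, -0.4]
grip_width: 0.75
```

```bash
python3 go.py W1 0.2
python3 - <<'E'
from h import *
o=ctrl.get_obs(); im=ctrl.camera("wrist")[:,:,::-1].copy(); cv2.imwrite("pics/w1.png",im)
p=[.5421,-.2351,3.3797]
for x in (84,28,-28,-84):
    for y in(-28,28):
        q=proj("wrist",place(p,[[x-28,y,4],[x+28,y,4]]),o); cv2.line(im,tuple(map(int,q[0])),tuple(map(int,q[1])),(0,0,255),1)
    q=proj("wrist",place(p,[[x-28,-28,10],[x-28,28,10]]),o); cv2.line(im,tuple(map(int,q[0])),tuple(map(int,q[1])),(0,0,255),1)
cv2.imwrite("pics/w1o.png",im)
E
```

```text
t 1.23 tcp [ 0.4613 -0.2544  0.2001] th -1.325 goal [ 0.4605 -0.2549  0.2    -1.3327] w 0.75
tool mm [-0.9  0.3  0.1] turn 0.008 F [-0.1  0.5 -0.4]
```

View pics/w1o.png

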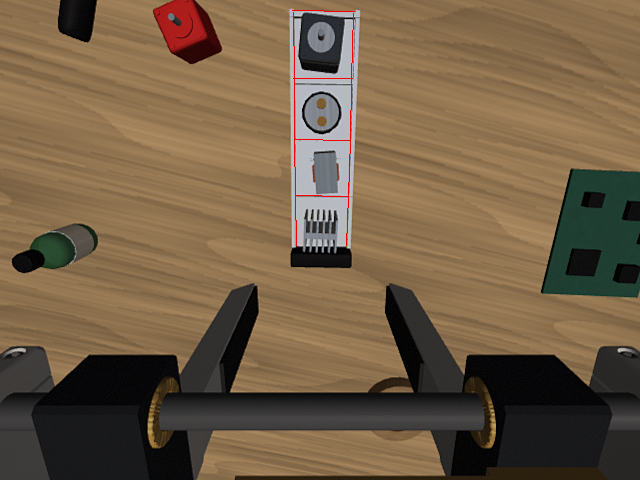

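Run:
```python
import cv2
im=cv2.imread("pics/w1.png")
a=cv2.resize(im[5:145,270:380],None,fx=4,fy=4,interpolation=cv2.INTER_CUBIC)
b=cv2.resize(im[130:270,270:380],None,fx=4,fy=4,interpolation=cv2.INTER_CUBIC)
import numpy as np
cv2.imwrite("pics/w1c.png",np.hstack([a[:,:400],b[:,:400]]))
```

```text
(no output)
```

View pics/w1c.png

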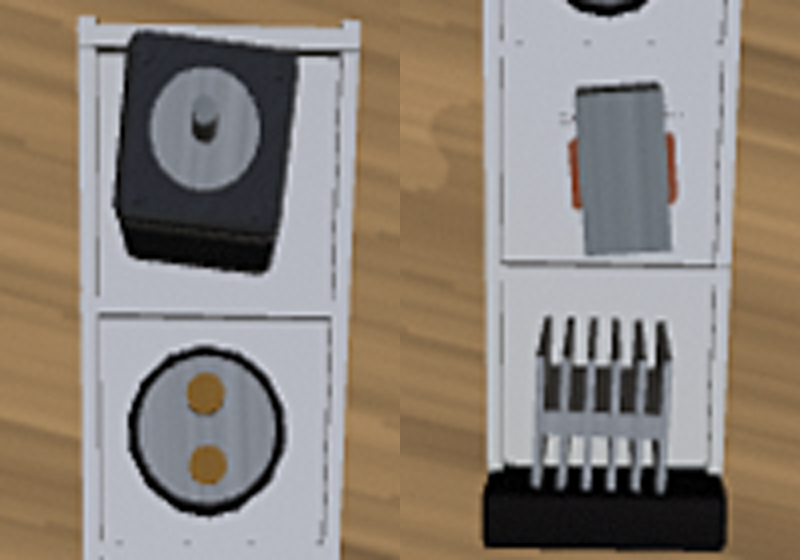

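Run:
```python
from h import *
o=ctrl.get_obs()
p=np.array([.5421,-.2351,3.3797]);c,s=np.cos(p[2]),np.sin(p[2])
for n,uv,z in (("heat",(320.5,236),.054),("trans",(325.9,173),.054),("cap",(321.75,112.5),.059),("motor",(321.75,38.5),.054)):
    P=back("wrist",uv,z,o);d=P[:2]-p[:2];print(n,P.round(4),"rack",(np.array([c*d[0]+s*d[1],-s*d[0]+c*d[1]])*1000).round(1))
A=lambda u,v,L:("wrist",np.array([270+u/4,5+v/4]),L,o)
B=lambda u,v,L:("wrist",np.array([270+(u-400)/4,130+v/4]),L,o)
obs=[A(95,318,[-56,28,10]),A(332,318,[-56,-28,10]),B(502,262,[56,28,10]),B(718,266,[56,-28,10]),B(484,548,[128,32,0]),B(726,548,[128,-32,0])]
q,r=fit(obs[:4],p);print(q.round(4),r.round(1).tolist())
```

```text
heat [ 0.4574 -0.2541  0.054 ] rack [86.8 -1.5]
trans [ 0.5157 -0.2445  0.054 ] rack [27.8  2.9]
cap [ 0.5642 -0.2284  0.059 ] rack [-23.   -1.3]
motor [ 0.6192 -0.2145  0.054 ] rack [-79.8  -1.8]
[ 0.5293 -0.194   3.454 ] [[9.5, -4.7], [-108.1, -0.4], [16.4, 1.3], [-90.9, 3.8]]
```

```bash
python3 - <<'E'
from h import *
o=ctrl.get_obs()
p=np.array([.5421,-.2351,3.3797])
A=lambda u,v,L:("wrist",np.array([270+u/4,5+v/4]),L,o)
B=lambda u,v,L:("wrist",np.array([270+(u-400)/4,130+v/4]),L,o)
obs=[A(95,318,[-56,-28,10]),A(332,318,[-56,28,10]),B(502,262,[56,-28,10]),B(718,266,[56,28,10]),A(80,20,[-114,-32,9]),A(358,22,[-114,32,9])]
q,r=fit(obs,p);print(q.round(4),r.round(1).tolist())
E
python3 go.py .458,-.254,-1.333 .037
```

```text
[ 0.5412 -0.2355  3.3781] [[0.6, -4.6], [0.1, -4.0], [0.1, 1.6], [-0.3, 1.1], [-0.8, 0.2], [0.2, 0.5]]
t 1.28 tcp [ 0.4615 -0.254   0.2002] th -1.324 goal [ 0.458 -0.254  0.037 -1.333] w 0.75
tool mm [ -3.4  -0.7 163.2] turn 0.009 F [-0.6  0.6  0.2]
```

Emit:
move_arm:
  motion: [0.25,-3.4,-0.7,40,0.009,0.25,-3.4,-0.7,80,0.009,0.25,-3.4,-0.7,120,0.009,0.25,-3.4,-0.7,155,0.009,0.25,-3.4,-0.7,182,0.009]

```text
t: 1.7
tcp_pos: [0.457, -0.2523, 0.0155]
ee_rot: [[0.972, 0.237, -0.003], [0.237, -0.972, 0.002], [-0.002, -0.003, -1.0]]
contact_force: [0.3, -0.3, -0.0]
grip_width: 0.752
```

Emit:
move_arm:
  motion: [0.25,0,0,0,0,0.6,0,0,0,0,0.85,0,0,0,0,0.85,0,0,0,0,0.85,0,0,0,0]

```text
t: 2.12
tcp_pos: [0.4601, -0.2559, 0.021]
ee_rot: [[0.972, 0.233, 0.004], [0.233, -0.972, -0.003], [0.003, 0.004, -1.0]]
contact_force: [-0.2, -0.4, -0.2]
grip_width: 0.501
```

```bash
python3 go.py W1 0.018
```

```text
t 2.12 tcp [ 0.4601 -0.2559  0.021 ] th -1.335 goal [ 0.4605 -0.2549  0.018  -1.3327] w 0.501
tool mm [ 0.6 -0.9  3. ] turn -0.003 F [-0.2 -0.4 -0.2]
```

Emit:
move_arm:
  motion: [0.85,0,0,0,0,0.85,0,0,0,0,0.85,0,0,0,0,0.85,0,0,0,0,0.85,0,0,0,0]

```text
t: 2.53
tcp_pos: [0.4588, -0.2551, 0.0196]
ee_rot: [[0.973, 0.233, 0.001], [0.233, -0.973, -0.001], [0.001, 0.001, -1.0]]
contact_force: [-0.6, 0.0, 6.5]
grip_width: 0.341
```

```bash
python3 go.py W1 0.13
```

```text
t 2.53 tcp [ 0.4588 -0.2551  0.0196] th -1.336 goal [ 0.4605 -0.2549  0.13   -1.3327] w 0.341
tool mm [   1.8    0.4 -110.4] turn -0.003 F [-0.6  0.   6.5]
```

Emit:
move_arm:
  motion: [0.85,0,0,-12,0,0.85,0,0,-35,0,0.85,0,0,-65,0,0.85,0,0,-95,0,0.85,0,0,-115,0]

```text
t: 2.95
tcp_pos: [0.4589, -0.2553, 0.1367]
ee_rot: [[0.973, 0.233, 0.003], [0.233, -0.973, -0.002], [0.002, 0.003, -1.0]]
contact_force: [1.2, 0.3, -0.9]
grip_width: 0.334
```

```bash
python3 go.py G1 0.135; python3 go.py G2 .135
```

```text
t 2.95 tcp [ 0.4589 -0.2553  0.1367] th -1.336 goal [ 0.4164  0.2004  0.135  -0.9171] w 0.334
tool mm [  64.7 -453.1    0.6] turn -0.419 F [ 1.2  0.3 -0.9]
t 2.95 tcp [ 0.4589 -0.2553  0.1367] th -1.336 goal [ 0.4609  0.2345  0.135  -0.9171] w 0.334
tool mm [ 115.8 -475.9    0.6] turn -0.419 F [ 1.2  0.3 -0.9]
```

Emit:
move_arm:
  motion: [0.85,5,-15,-5,-0.03,0.85,12,-45,-10,-0.07,0.85,19,-82,-10,-0.11,0.85,26,-120,-10,-0.15,0.85,32,-158,-10,-0.19]

```text
t: 3.37
tcp_pos: [0.4521, -0.0922, 0.144]
ee_rot: [[0.911, 0.413, 0.001], [0.413, -0.911, -0.0], [0.0, 0.0, -1.0]]
contact_force: [0.8, -0.4, -1.0]
grip_width: 0.342
```

```bash
python3 go.py G1 0.145
```

```text
t 3.37 tcp [ 0.4521 -0.0922  0.144 ] th -1.145 goal [ 0.4164  0.2004  0.145  -0.9171] w 0.342
tool mm [  88.3 -281.3   -1.1] turn -0.228 F [ 0.8 -0.4 -1. ]
```

Emit:
move_arm:
  motion: [0.85,12,-38,0,-0.04,0.85,24,-76,0,-0.08,0.85,36,-114,0,-0.12,0.85,47,-150,0,-0.16,0.85,57,-182,0,-0.2]

```text
t: 3.78
tcp_pos: [0.4284, 0.0979, 0.1439]
ee_rot: [[0.81, 0.587, 0.0], [0.587, -0.81, 0.0], [0.0, -0.0, -1.0]]
contact_force: [-0.1, 0.6, -1.3]
grip_width: 0.343
```

```bash
python3 go.py G1 0.145;  python3 - <<'E'
from h import *
o=ctrl.get_obs(); im=ctrl.camera("wrist")[:,:,::-1].copy(); cv2.imwrite("pics/w2.png",im)
E
```

```text
t 3.78 tcp [0.4284 0.0979 0.1439] th -0.943 goal [ 0.4164  0.2004  0.145  -0.9171] w 0.343
tool mm [ 50.5 -90.   -1.1] turn -0.026 F [-0.1  0.6 -1.3]
```

View pics/w2.png

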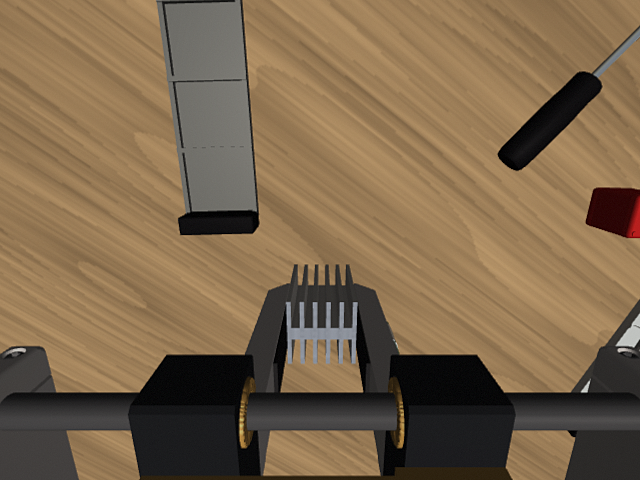

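Emit:
move_arm:
  motion: [0.85,20,-36,0,-0.026,0.85,38,-68,0,-0.026,0.85,50,-90,0,-0.026,0.85,50,-90,0,-0.026,0.85,50,-90,0,-0.026]

```text
t: 4.25
tcp_pos: [0.4169, 0.1986, 0.1436]
ee_rot: [[0.794, 0.608, -0.0], [0.608, -0.794, -0.001], [-0.0, 0.0, -1.0]]
contact_force: [-0.0, -0.6, -0.3]
grip_width: 0.338
```

```bash
python3 go.py G1 0.145;  python3 - <<'E'
from h import *
o=ctrl.get_obs(); im=ctrl.camera("wrist")[:,:,::-1].copy(); cv2.imwrite("pics/w3.png",im)
p=[.4831,.2515,-2.4879]
for x in (84,28,-28,-84):
    for y in(-28,28):
        q=proj("wrist",place(p,[[x-26,y,4],[x+26,y,4]]),o); cv2.line(im,tuple(map(int,q[0])),tuple(map(int,q[1])),(0,0,255),1)
    for e in (-26,26):
        q=proj("wrist",place(p,[[x+e,-28,4],[x+e,28,4]]),o); cv2.line(im,tuple(map(int,q[0])),tuple(map(int,q[1])),(0,0,255),1)
cv2.imwrite("pics/w3o.png",cv2.resize(im[0:350,200:450],None,fx=1.7,fy=1.7))
E
```

```text
t 4.25 tcp [0.4169 0.1986 0.1436] th -0.917 goal [ 0.4164  0.2004  0.145  -0.9171] w 0.338
tool mm [ 0.7 -1.8 -1.4] turn -0.0 F [-0.  -0.6 -0.3]
```

View pics/w3o.png

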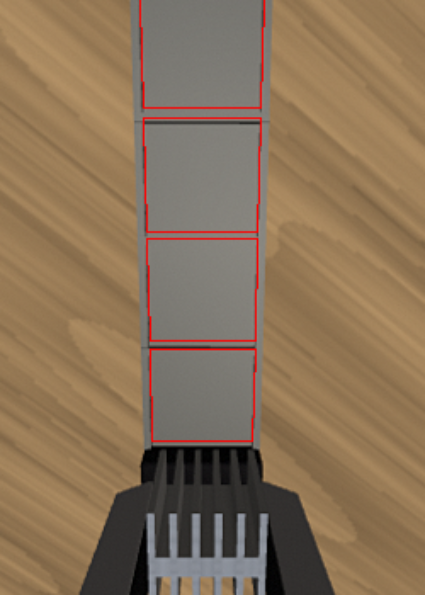

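```bash
sed -i 's/G=np.array(\[.4831,.2515/G=np.array([.4815,.2503/' go.py; python3 go.py G1 0.021
```

```text
t 4.3 tcp [0.4171 0.1977 0.1435] th -0.919 goal [ 0.4148  0.1992  0.021  -0.9171] w 0.338
tool mm [ -0.8  -2.6 122.5] turn -0.002 F [ 1.2 -0.4 -1.2]
```

Emit:
move_arm:
  motion: [0.85,-1,-2,30,0,0.85,-1,-2,60,0,0.85,-1,-2,85,0,0.85,-1,-2,103,0,0.85,-1,-2,114,0]

```text
t: 4.72
tcp_pos: [0.4137, 0.1967, 0.0271]
ee_rot: [[0.797, 0.604, -0.004], [0.604, -0.797, -0.002], [-0.004, -0.001, -1.0]]
contact_force: [-0.6, -1.1, -0.4]
grip_width: 0.337
```

```bash
python3 go.py G1 0.021
```

```text
t 4.72 tcp [0.4137 0.1967 0.0271] th -0.922 goal [ 0.4148  0.1992  0.021  -0.9171] w 0.337
tool mm [ 2.5 -1.3  6.1] turn -0.005 F [-0.6 -1.1 -0.4]
```

Emit:
move_arm:
  motion: [0.85,0,-1,3,0,0.85,0,-1,5,0,0.85,0,-1,7,0,0.85,0,-1,8,0,0.85,0,-1,8,0]

```text
t: 5.13
tcp_pos: [0.4156, 0.1998, 0.0222]
ee_rot: [[0.796, 0.606, 0.002], [0.606, -0.796, 0.0], [0.002, 0.001, -1.0]]
contact_force: [0.3, -0.6, 0.1]
grip_width: 0.338
```

```bash
python3 go.py G1 0.021
```

```text
t 5.13 tcp [0.4156 0.1998 0.0222] th -0.92 goal [ 0.4148  0.1992  0.021  -0.9171] w 0.338
tool mm [-0.9  0.   1.2] turn -0.003 F [ 0.3 -0.6  0.1]
```

Emit:
move_arm:
  motion: [0.85,0,0,1,0,0.85,0,0,2,0,0.85,0,0,2,0]

```text
t: 5.38
tcp_pos: [0.4148, 0.1999, 0.0197]
ee_rot: [[0.795, 0.606, 0.0], [0.606, -0.795, 0.0], [0.0, 0.0, -1.0]]
contact_force: [-0.4, -0.3, -0.5]
grip_width: 0.34
```

```bash
python3 go.py G1 0.021
```

```text
t 5.38 tcp [0.4148 0.1999 0.0197] th -0.92 goal [ 0.4148  0.1992  0.021  -0.9171] w 0.34
tool mm [-0.5  0.6 -1.3] turn -0.003 F [-0.4 -0.3 -0.5]
```

Emit:
move_arm:
  motion: [0.85,0,0,1,0,0.85,0,0,1.5,0,0.85,0,0,1.5,0]

```text
t: 5.63
tcp_pos: [0.4149, 0.2, 0.0196]
ee_rot: [[0.795, 0.606, -0.0], [0.606, -0.795, -0.0], [-0.0, 0.0, -1.0]]
contact_force: [-5.1, -1.7, 12.5]
grip_width: 0.342
```

Emit:
move_arm:
  motion: [0.6,0,0,-1,0,0.5,0,0,-1,0,0.25,0,0,-1,0,0.25,0,0,-1,0,0.25,0,0,-1,0]

```text
t: 6.05
tcp_pos: [0.4145, 0.1998, 0.0187]
ee_rot: [[0.796, 0.606, -0.0], [0.606, -0.796, -0.0], [-0.0, -0.0, -1.0]]
contact_force: [0.9, 0.9, 0.1]
grip_width: 0.648
```

Emit:
move_arm:
  motion: [0.25,0,0,-8,0,0.25,0,0,-25,0,0.25,0,0,-55,0,0.25,0,0,-90,0,0.25,0,0,-120,0]

```text
t: 6.47
tcp_pos: [0.4146, 0.1998, 0.141]
ee_rot: [[0.796, 0.606, 0.0], [0.606, -0.796, 0.0], [0.0, 0.0, -1.0]]
contact_force: [0.6, 0.4, -0.0]
grip_width: 0.748
```

```bash
python3 go.py .5157,-.2445,-1.333 0.14;  python3 - <<'E'
from h import *
o=ctrl.get_obs(); im=ctrl.camera("wrist")[:,:,::-1].copy(); cv2.imwrite("pics/w4.png",im)
E
```

```text
t 6.47 tcp [0.4146 0.1998 0.141 ] th -0.92 goal [ 0.5157 -0.2445  0.14   -1.333 ] w 0.748
tool mm [-188.7  414.8    0.9] turn 0.413 F [ 0.6  0.4 -0. ]
```

View pics/w4.png

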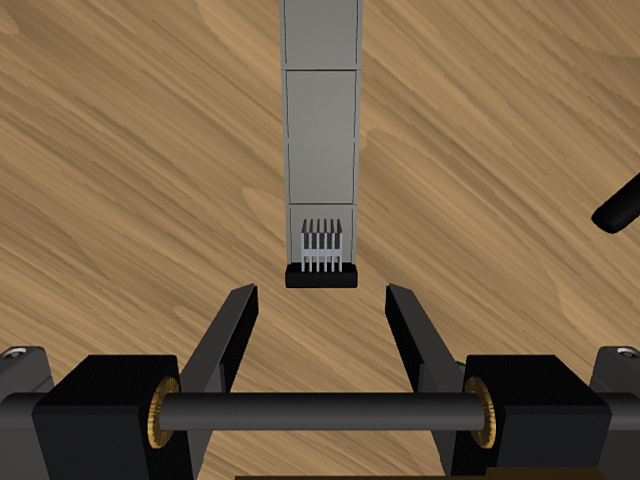

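Emit:
move_arm:
  motion: [0.25,-12,25,0,0.04,0.25,-28,62,0,0.08,0.25,-44,99,0,0.12,0.25,-60,136,0,0.16,0.25,-76,172,0,0.2]

```text
t: 6.93
tcp_pos: [0.4587, 0.0153, 0.1395]
ee_rot: [[0.901, 0.434, 0.001], [0.434, -0.901, -0.0], [0.001, 0.001, -1.0]]
contact_force: [1.0, -0.3, -0.1]
grip_width: 0.751
```

```bash
python3 go.py .5157,-.2445,-1.333 0.14
```

```text
t 6.93 tcp [0.4587 0.0153 0.1395] th -1.121 goal [ 0.5157 -0.2445  0.14   -1.333 ] w 0.751
tool mm [-61.6 258.7  -0.4] turn 0.212 F [ 1.  -0.3 -0.1]
```

Emit:
move_arm:
  motion: [0.25,-9,37,0,0.04,0.25,-18,75,0,0.08,0.25,-27,113,0,0.12,0.25,-36,151,0,0.16,0.25,-45,189,0,0.2]

```text
t: 7.35
tcp_pos: [0.5003, -0.1748, 0.1393]
ee_rot: [[0.969, 0.246, 0.0], [0.246, -0.969, -0.0], [0.0, 0.0, -1.0]]
contact_force: [0.8, -0.6, 0.8]
grip_width: 0.751
```

```bash
python3 go.py .5157,-.2445,-1.333 0.14
```

```text
t 7.35 tcp [ 0.5003 -0.1748  0.1393] th -1.322 goal [ 0.5157 -0.2445  0.14   -1.333 ] w 0.751
tool mm [-2.3 71.4 -0.7] turn 0.011 F [ 0.8 -0.6  0.8]
```

Emit:
move_arm:
  motion: [0.25,-2,34,0,0.011,0.25,-2,58,0,0.011,0.25,-2,71,0,0.011,0.25,-2,71,0,0.011,0.25,-2,71,0,0.011]

```text
t: 7.77
tcp_pos: [0.5157, -0.2415, 0.1387]
ee_rot: [[0.972, 0.237, -0.001], [0.237, -0.972, 0.001], [-0.0, -0.001, -1.0]]
contact_force: [0.3, 0.1, -0.1]
grip_width: 0.752
```

```bash
python3 go.py .5157,-.2445,-1.333 0.02
```

```text
t 7.77 tcp [ 0.5157 -0.2415  0.1387] th -1.332 goal [ 0.5157 -0.2445  0.02   -1.333 ] w 0.752
tool mm [ -0.6   3.1 118.7] turn 0.001 F [ 0.3  0.1 -0.1]
```

Emit:
move_arm:
  motion: [0.25,-1,2,35,0,0.25,-1,2,70,0,0.25,-1,2,97,0,0.25,-1,2,112,0,0.25,-1,2,118,0]

```text
t: 8.18
tcp_pos: [0.5126, -0.2401, 0.0176]
ee_rot: [[0.971, 0.24, -0.006], [0.24, -0.971, 0.005], [-0.005, -0.006, -1.0]]
contact_force: [-0.8, 0.0, 0.8]
grip_width: 0.751
```

Emit:
move_arm:
  motion: [0.25,0,0,0,0,0.5,0,0,0,0,0.85,0,0,0,0,0.85,0,0,0,0,0.85,0,0,0,0]

```text
t: 8.6
tcp_pos: [0.5166, -0.2448, 0.0225]
ee_rot: [[0.971, 0.238, 0.002], [0.238, -0.971, -0.002], [0.002, 0.002, -1.0]]
contact_force: [0.6, -0.4, 0.1]
grip_width: 0.503
```

Emit:
move_arm:
  motion: [0.85,0,0,0,0,0.85,0,0,0,0,0.85,0,0,0,0,0.85,0,0,0,0,0.85,0,0,0,0]
  newtons: 25

```text
t: 9.02
tcp_pos: [0.5157, -0.2445, 0.0214]
ee_rot: [[0.971, 0.237, 0.0], [0.237, -0.971, -0.0], [0.0, 0.0, -1.0]]
contact_force: [-0.3, 1.1, 2.8]
grip_width: 0.322
```

```bash
python3 go.py .5157,-.2445,-1.333 0.02
```

```text
t 9.02 tcp [ 0.5157 -0.2445  0.0214] th -1.331 goal [ 0.5157 -0.2445  0.02   -1.333 ] w 0.322
tool mm [-0.   0.   1.4] turn 0.002 F [-0.3  1.1  2.8]
```

Emit:
move_arm:
  motion: [0.85,0,0,-12,0,0.85,0,0,-35,0,0.85,0,0,-65,0,0.85,0,0,-95,0,0.85,0,0,-118,0]

```text
t: 9.43
tcp_pos: [0.5159, -0.2444, 0.1415]
ee_rot: [[0.971, 0.237, 0.001], [0.237, -0.971, -0.001], [0.001, 0.001, -1.0]]
contact_force: [0.4, -0.4, -1.1]
grip_width: 0.326
```

```bash
python3 go.py G2 0.145
```

```text
t 9.43 tcp [ 0.5159 -0.2444  0.1415] th -1.331 goal [ 0.4593  0.2333  0.145  -0.9171] w 0.326
tool mm [  58.5 -477.5   -4. ] turn -0.414 F [ 0.4 -0.4 -1.1]
```

Emit:
move_arm:
  motion: [0.85,3,-16,-2,-0.03,0.85,7,-48,-4,-0.07,0.85,12,-86,-4,-0.11,0.85,17,-125,-4,-0.15,0.85,21,-164,-4,-0.19]

```text
t: 9.85
tcp_pos: [0.4949, -0.077, 0.1414]
ee_rot: [[0.908, 0.419, -0.003], [0.419, -0.908, 0.002], [-0.002, -0.003, -1.0]]
contact_force: [-0.0, 0.4, -0.9]
grip_width: 0.322
```

```bash
python3 go.py G2 0.145
```

```text
t 9.85 tcp [ 0.4949 -0.077   0.1414] th -1.139 goal [ 0.4593  0.2333  0.145  -0.9171] w 0.322
tool mm [  97.6 -296.7   -3. ] turn -0.221 F [-0.   0.4 -0.9]
```

Emit:
move_arm:
  motion: [0.85,12,-38,-1,-0.05,0.85,24,-77,-2,-0.1,0.85,37,-116,-3,-0.15,0.85,50,-155,-3,-0.2,0.85,63,-193,-3,-0.22]

```text
t: 10.27
tcp_pos: [0.471, 0.1245, 0.1445]
ee_rot: [[0.794, 0.608, -0.003], [0.608, -0.794, 0.0], [-0.002, -0.002, -1.0]]
contact_force: [1.2, -0.4, -2.2]
grip_width: 0.327
```

```bash
python3 go.py G2 0.145
```

```text
t 10.27 tcp [0.471  0.1245 0.1445] th -0.917 goal [ 0.4593  0.2333  0.145  -0.9171] w 0.327
tool mm [ 56.8 -93.5  -0.4] turn -0.0 F [ 1.2 -0.4 -2.2]
```

Emit:
move_arm:
  motion: [0.85,20,-33,0,0,0.85,38,-62,0,0,0.85,50,-82,0,0,0.85,57,-93,0,0,0.85,57,-93,0,0]

```text
t: 10.68
tcp_pos: [0.46, 0.2333, 0.1443]
ee_rot: [[0.793, 0.61, -0.003], [0.61, -0.793, 0.0], [-0.002, -0.002, -1.0]]
contact_force: [0.5, -0.6, -0.8]
grip_width: 0.323
```

Emit:
move_arm:
  motion: [0.85,0,0,0,0,0.85,0,0,0,0]

```text
t: 10.85
tcp_pos: [0.4617, 0.2298, 0.1449]
ee_rot: [[0.796, 0.606, -0.002], [0.606, -0.796, -0.001], [-0.002, -0.0, -1.0]]
contact_force: [0.3, -0.4, -1.2]
grip_width: 0.326
```

```bash
python3 go.py G2 0.022
```

```text
t 10.85 tcp [0.4617 0.2298 0.1449] th -0.92 goal [ 0.4593  0.2333  0.022  -0.9171] w 0.326
tool mm [  0.5  -4.2 122.9] turn -0.003 F [ 0.3 -0.4 -1.2]
```

Emit:
move_arm:
  motion: [0.85,0,-2,30,0,0.85,0,-2,62,0,0.85,0,-2,88,0,0.85,0,-2,105,0,0.85,0,-2,114,0]

```text
t: 11.27
tcp_pos: [0.4592, 0.2298, 0.0289]
ee_rot: [[0.797, 0.604, -0.006], [0.604, -0.797, -0.002], [-0.006, -0.002, -1.0]]
contact_force: [0.4, -0.0, -1.0]
grip_width: 0.325
```

Emit:
move_arm:
  motion: [0.85,0,0,2,0,0.85,0,0,4,0,0.85,0,0,6,0,0.85,0,0,6,0,0.85,0,0,6,0]

```text
t: 11.68
tcp_pos: [0.4627, 0.2322, 0.0271]
ee_rot: [[0.796, 0.605, 0.002], [0.605, -0.796, 0.001], [0.002, 0.001, -1.0]]
contact_force: [-0.6, 0.2, -0.9]
grip_width: 0.328
```

```bash
python3 go.py G2 0.0212
```

```text
t 11.68 tcp [0.4627 0.2322 0.0271] th -0.921 goal [ 0.4593  0.2333  0.0212 -0.9171] w 0.328
tool mm [-2.1 -3.   5.9] turn -0.004 F [-0.6  0.2 -0.9]
```

Emit:
move_arm:
  motion: [0.85,-2,-2,2,0,0.85,-2,-2,4,0,0.85,-2,-2,5,0,0.85,-2,-2,6,0,0.85,-2,-2,6,0]

```text
t: 12.1
tcp_pos: [0.4587, 0.2325, 0.0214]
ee_rot: [[0.796, 0.605, -0.001], [0.605, -0.796, -0.0], [-0.001, -0.0, -1.0]]
contact_force: [-4.1, -1.4, 10.2]
grip_width: 0.323
```

```bash
python3 go.py G2 0.0212
```

```text
t 12.1 tcp [0.4587 0.2325 0.0214] th -0.921 goal [ 0.4593  0.2333  0.0212 -0.9171] w 0.323
tool mm [ 0.9 -0.3  0.2] turn -0.003 F [-4.1 -1.4 10.2]
```

Touching the floor at the right place, so I'll release it and go back up.

Emit:
move_arm:
  motion: [0.6,0,0,-1,0,0.5,0,0,-1,0,0.25,0,0,-1,0,0.25,0,0,-1,0,0.25,0,0,-1,0]

```text
t: 12.52
tcp_pos: [0.4588, 0.2323, 0.0208]
ee_rot: [[0.796, 0.605, -0.0], [0.605, -0.796, -0.0], [-0.0, -0.0, -1.0]]
contact_force: [-0.3, 0.2, 0.5]
grip_width: 0.643
```

Emit:
move_arm:
  motion: [0.25,0,0,-8,0,0.25,0,0,-25,0,0.25,0,0,-55,0,0.25,0,0,-90,0,0.25,0,0,-120,0]

```text
t: 12.93
tcp_pos: [0.4588, 0.2323, 0.143]
ee_rot: [[0.796, 0.605, 0.0], [0.605, -0.796, 0.0], [0.0, 0.0, -1.0]]
contact_force: [0.1, 1.0, -0.4]
grip_width: 0.751
```

```bash
python3 go.py .5642,-.2284,-1.333 0.14;  python3 - <<'E'
from h import *
o=ctrl.get_obs(); im=ctrl.camera("wrist")[:,:,::-1].copy(); cv2.imwrite("pics/w5.png",im)
E
```

```text
t 12.93 tcp [0.4588 0.2323 0.143 ] th -0.921 goal [ 0.5642 -0.2284  0.14   -1.333 ] w 0.751
tool mm [-194.8  430.5    3. ] turn 0.412 F [ 0.1  1.  -0.4]
```

View pics/w5.png

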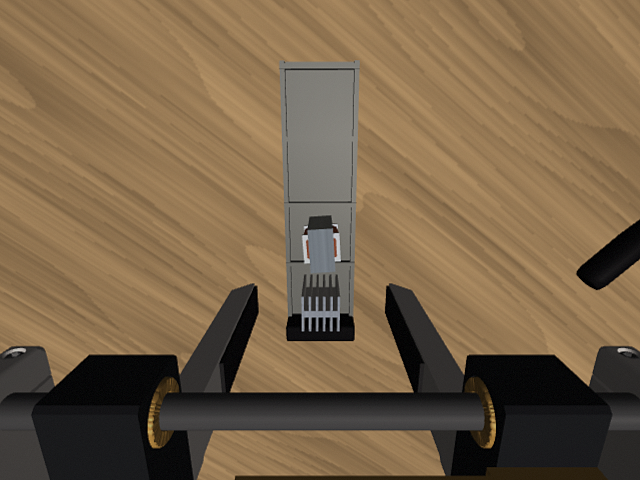

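The heat sink and transformer stand upright in cells 1 and 2 (image about (320,310) and (321,240)). Next is the capacitor.

Emit:
move_arm:
  motion: [0.25,-12,25,0,0.04,0.25,-28,62,0,0.08,0.25,-44,99,1,0.12,0.25,-60,136,2,0.16,0.25,-76,172,3,0.2]

```text
t: 13.4
tcp_pos: [0.5028, 0.0477, 0.1385]
ee_rot: [[0.901, 0.434, 0.001], [0.434, -0.901, -0.0], [0.001, 0.001, -1.0]]
contact_force: [0.6, -0.4, 0.0]
grip_width: 0.75
```

```bash
python3 go.py .5642,-.2284,-1.333 0.14
```

```text
t 13.4 tcp [0.5028 0.0477 0.1385] th -1.122 goal [ 0.5642 -0.2284  0.14   -1.333 ] w 0.75
tool mm [-64.3 275.4  -1.4] turn 0.211 F [ 0.6 -0.4  0. ]
```

Emit:
move_arm:
  motion: [0.25,-9,38,0,0.04,0.25,-18,77,0,0.08,0.25,-27,116,0,0.12,0.25,-36,155,-1,0.16,0.25,-45,194,-1,0.2]

```text
t: 13.82
tcp_pos: [0.5464, -0.147, 0.1395]
ee_rot: [[0.97, 0.245, 0.001], [0.245, -0.97, -0.0], [0.001, 0.0, -1.0]]
contact_force: [0.8, 0.5, 0.0]
grip_width: 0.751
```

```bash
python3 go.py .5642,-.2284,-1.333 0.14
```

```text
t 13.82 tcp [ 0.5464 -0.147   0.1395] th -1.323 goal [ 0.5642 -0.2284  0.14   -1.333 ] w 0.751
tool mm [-2.7 83.3 -0.5] turn 0.01 F [0.8 0.5 0. ]
```

Emit:
move_arm:
  motion: [0.25,-2,36,0,0.01,0.25,-3,63,0,0.01,0.25,-3,78,0,0.01,0.25,-3,82.5,0,0.01,0.25,-3,82.5,0,0.01]

```text
t: 14.23
tcp_pos: [0.5637, -0.2259, 0.1388]
ee_rot: [[0.972, 0.236, -0.0], [0.236, -0.972, 0.001], [-0.0, -0.001, -1.0]]
contact_force: [-0.3, 0.2, 0.3]
grip_width: 0.752
```

```bash
python3 go.py .5642,-.2284,-1.333 0.022;python3 - <<'E'
from h import *
o=ctrl.get_obs(); im=ctrl.camera("wrist")[:,:,::-1].copy(); cv2.imwrite("pics/w6.png",im)
E
```

```text
t 14.23 tcp [ 0.5637 -0.2259  0.1388] th -1.332 goal [ 0.5642 -0.2284  0.022  -1.333 ] w 0.752
tool mm [-1.000e-01  2.700e+00  1.168e+02] turn 0.001 F [-0.3  0.2  0.3]
```

View pics/w6.png

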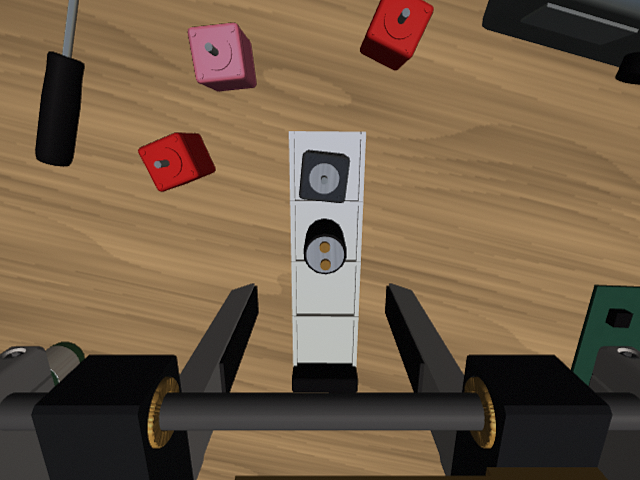

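```bash
python3 - <<'E'
from h import *
o=ctrl.get_obs();print(o["tcp_pos"],back("wrist",(325,253),.059,o),back("wrist",(324.5,177.5),.054,o))
E
python3 go.py .5642,-.2284,-1.333 0.022
```

```text
[ 0.56348273 -0.2245902   0.1386957 ] [ 0.56483516 -0.22705028  0.059     ] [ 0.61979447 -0.21310017  0.054     ]
t 14.28 tcp [ 0.5635 -0.2246  0.1387] th -1.331 goal [ 0.5642 -0.2284  0.022  -1.333 ] w 0.75
tool mm [ -0.2   4.  116.7] turn 0.002 F [ 0.2  0.5 -0.6]
```

Both checks agree to about 1 mm, so I'm descending.

Emit:
move_arm:
  motion: [0.25,0,1.5,35,0,0.25,0,1.5,70,0,0.25,0,1.5,97,0,0.25,0,1.5,111,0,0.25,0,1.5,116,0]

```text
t: 14.7
tcp_pos: [0.5612, -0.223, 0.0194]
ee_rot: [[0.971, 0.24, -0.007], [0.24, -0.971, 0.004], [-0.005, -0.006, -1.0]]
contact_force: [-0.9, 0.3, 0.4]
grip_width: 0.752
```

Emit:
move_arm:
  motion: [0.25,0,0,0,0,0.5,0,0,0,0,0.85,0,0,0,0,0.85,0,0,0,0,0.85,0,0,0,0]

```text
t: 15.12
tcp_pos: [0.5652, -0.2276, 0.0246]
ee_rot: [[0.971, 0.238, 0.003], [0.238, -0.971, -0.001], [0.002, 0.002, -1.0]]
contact_force: [-0.4, -0.4, -0.9]
grip_width: 0.5
```

Emit:
move_arm:
  motion: [0.85,0,0,0,0,0.85,0,0,0,0,0.85,0,0,0,0,0.85,0,0,0,0,0.85,0,0,0,0]
  newtons: 20

```text
t: 15.53
tcp_pos: [0.5645, -0.2275, 0.0236]
ee_rot: [[0.971, 0.237, 0.001], [0.237, -0.971, -0.001], [0.001, 0.001, -1.0]]
contact_force: [-0.9, -0.1, 4.1]
grip_width: 0.354
```

```bash
python3 go.py .5642,-.2284,-1.333 0.14
```

```text
t 15.53 tcp [ 0.5645 -0.2275  0.0236] th -1.331 goal [ 0.5642 -0.2284  0.14   -1.333 ] w 0.354
tool mm [  -0.4    0.9 -116.4] turn 0.002 F [-0.9 -0.1  4.1]
```

Emit:
move_arm:
  motion: [0.85,0,0,-12,0,0.85,0,0,-35,0,0.85,0,0,-65,0,0.85,0,0,-95,0,0.85,0,0,-118,0]

```text
t: 15.95
tcp_pos: [0.5645, -0.2272, 0.1436]
ee_rot: [[0.971, 0.238, 0.001], [0.238, -0.971, -0.001], [0.001, 0.001, -1.0]]
contact_force: [1.5, 0.8, 0.2]
grip_width: 0.358
```

```bash
python3 go.py G3 0.147
```

```text
t 15.95 tcp [ 0.5645 -0.2272  0.1436] th -1.331 goal [ 0.5037  0.2673  0.147  -0.9171] w 0.358
tool mm [  58.5 -494.8   -3.9] turn -0.414 F [1.5 0.8 0.2]
```

Emit:
move_arm:
  motion: [0.85,3,-16,-2,-0.03,0.85,7,-48,-4,-0.07,0.85,12,-86,-4,-0.11,0.85,17,-125,-4,-0.15,0.85,21,-164,-4,-0.19]

```text
t: 16.37
tcp_pos: [0.5435, -0.0599, 0.1433]
ee_rot: [[0.908, 0.419, -0.003], [0.419, -0.908, 0.002], [-0.002, -0.003, -1.0]]
contact_force: [0.2, 0.8, -0.3]
grip_width: 0.355
```

```bash
python3 go.py G3 0.147
```

```text
t 16.37 tcp [ 0.5435 -0.0599  0.1433] th -1.138 goal [ 0.5037  0.2673  0.147  -0.9171] w 0.355
tool mm [ 101.  -313.8   -3.1] turn -0.221 F [ 0.2  0.8 -0.3]
```

Emit:
move_arm:
  motion: [0.85,12,-38,-1,-0.05,0.85,24,-77,-2,-0.1,0.85,37,-116,-3,-0.15,0.85,50,-155,-3,-0.2,0.85,62,-193,-3,-0.22]

```text
t: 16.78
tcp_pos: [0.5188, 0.1414, 0.1465]
ee_rot: [[0.794, 0.608, -0.003], [0.608, -0.794, 0.0], [-0.002, -0.002, -1.0]]
contact_force: [1.0, -1.1, -0.2]
grip_width: 0.356
```

```bash
python3 go.py G3 0.147
```

```text
t 16.78 tcp [0.5188 0.1414 0.1465] th -0.917 goal [ 0.5037  0.2673  0.147  -0.9171] w 0.356
tool mm [  64.6 -109.1   -0.4] turn -0.0 F [ 1.  -1.1 -0.2]
```

Emit:
move_arm:
  motion: [0.85,20,-34,0,0,0.85,40,-67,0,0,0.85,55,-92,0,0,0.85,62,-104,0,0,0.85,64.5,-108.5,0,0]

```text
t: 17.2
tcp_pos: [0.5048, 0.2664, 0.1465]
ee_rot: [[0.793, 0.609, -0.003], [0.609, -0.793, -0.0], [-0.002, -0.001, -1.0]]
contact_force: [-0.3, -0.0, -0.5]
grip_width: 0.357
```

Emit:
move_arm:
  motion: [0.85,0,0,0,0,0.85,0,0,0,0,0.85,0,0,0,0]

```text
t: 17.45
tcp_pos: [0.5072, 0.2624, 0.1476]
ee_rot: [[0.797, 0.604, -0.001], [0.604, -0.797, -0.001], [-0.001, 0.0, -1.0]]
contact_force: [-0.1, 0.0, -0.9]
grip_width: 0.352
```

```bash
python3 go.py G3 0.0245
```

```text
t 17.45 tcp [0.5072 0.2624 0.1476] th -0.923 goal [ 0.5037  0.2673  0.0245 -0.9171] w 0.352
tool mm [  0.3  -6.1 123. ] turn -0.005 F [-0.1  0.  -0.9]
```

Emit:
move_arm:
  motion: [0.85,0,-3,30,-0.004,0.85,0,-3,62,-0.004,0.85,0,-3,88,-0.004,0.85,0,-3,105,-0.004,0.85,0,-3,115,-0.004]

```text
t: 17.87
tcp_pos: [0.5038, 0.2639, 0.0301]
ee_rot: [[0.795, 0.606, -0.005], [0.606, -0.795, -0.002], [-0.005, -0.001, -1.0]]
contact_force: [-0.1, 0.5, -0.2]
grip_width: 0.354
```

Emit:
move_arm:
  motion: [0.85,0,0,1,0,0.85,0,0,2,0,0.85,0,0,2,0,0.85,0,0,2,0,0.85,0,0,2,0]

```text
t: 18.28
tcp_pos: [0.5067, 0.2667, 0.0326]
ee_rot: [[0.794, 0.608, 0.003], [0.608, -0.794, 0.001], [0.003, 0.001, -1.0]]
contact_force: [0.4, -0.3, -0.1]
grip_width: 0.353
```

```bash
python3 go.py G3 0.0236
```

```text
t 18.28 tcp [0.5067 0.2667 0.0326] th -0.917 goal [ 0.5037  0.2673  0.0236 -0.9171] w 0.353
tool mm [-2.  -2.3  8.9] turn 0.0 F [ 0.4 -0.3 -0.1]
```

Emit:
move_arm:
  motion: [0.85,-1,-2,3,0,0.85,-1,-2,5,0,0.85,-1,-2,7,0,0.85,-1,-2,8,0,0.85,-1,-2,8,0]

```text
t: 18.7
tcp_pos: [0.5032, 0.2675, 0.0236]
ee_rot: [[0.794, 0.608, -0.0], [0.608, -0.794, -0.0], [-0.0, -0.0, -1.0]]
contact_force: [-2.4, -1.3, 4.7]
grip_width: 0.355
```

```bash
python3 go.py G3 0.0236
```

```text
t 18.7 tcp [0.5032 0.2675 0.0236] th -0.917 goal [ 0.5037  0.2673  0.0236 -0.9171] w 0.355
tool mm [0.3 0.4 0. ] turn 0.0 F [-2.4 -1.3  4.7]
```

Emit:
move_arm:
  motion: [0.6,0,0,0,0,0.5,0,0,0,0,0.25,0,0,0,0,0.25,0,0,0,0,0.25,0,0,0,0]

```text
t: 19.12
tcp_pos: [0.5033, 0.2672, 0.0227]
ee_rot: [[0.794, 0.608, -0.0], [0.608, -0.794, -0.0], [-0.0, -0.0, -1.0]]
contact_force: [0.7, 0.1, -0.2]
grip_width: 0.642
```

Emit:
move_arm:
  motion: [0.25,0,0,-8,0,0.25,0,0,-25,0,0.25,0,0,-55,0,0.25,0,0,-90,0,0.25,0,0,-120,0]

```text
t: 19.53
tcp_pos: [0.5034, 0.2673, 0.1451]
ee_rot: [[0.794, 0.608, 0.001], [0.608, -0.794, 0.0], [0.001, 0.0, -1.0]]
contact_force: [1.0, 0.1, 0.3]
grip_width: 0.747
```

```bash
python3 go.py .6195,-.2138,-1.333 0.15;  python3 - <<'E'
from h import *
o=ctrl.get_obs(); im=ctrl.camera("wrist")[:,:,::-1].copy(); cv2.imwrite("pics/w7.png",im)
E
```

```text
t 19.53 tcp [0.5034 0.2673 0.1451] th -0.917 goal [ 0.6195 -0.2138  0.15   -1.333 ] w 0.747
tool mm [-200.5  452.5   -4.9] turn 0.416 F [1.  0.1 0.3]
```

View pics/w7.png

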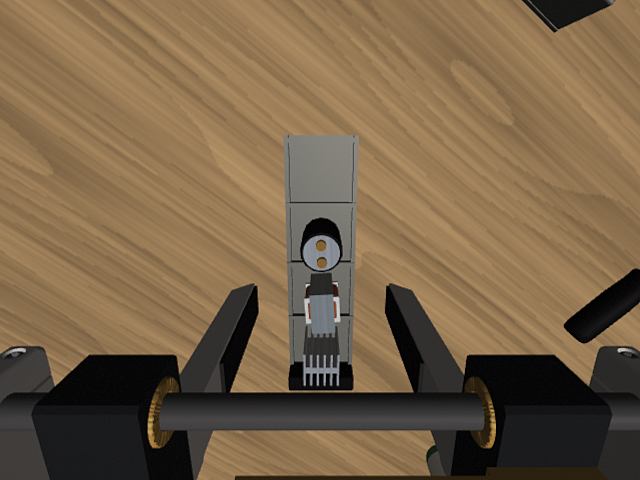

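Run:
```python
import cv2
im=cv2.imread("pics/w6.png")
cv2.imwrite("pics/w6c.png",cv2.resize(im[125:275,280:375],None,fx=4,fy=4,interpolation=cv2.INTER_CUBIC))
```

```text
(no output)
```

View pics/w6c.png

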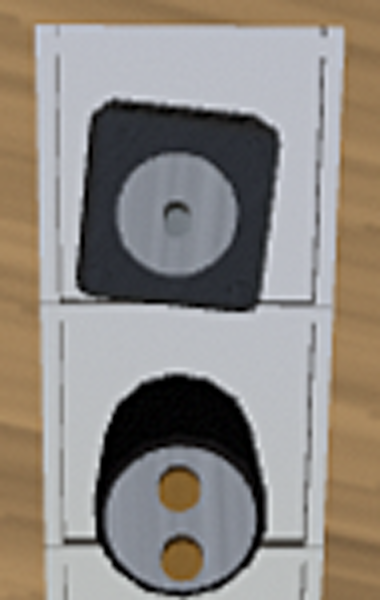

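Emit:
move_arm:
  motion: [0.25,-12,25,0,0.04,0.25,-28,62,0,0.08,0.25,-44,99,0,0.12,0.25,-60,136,0,0.16,0.25,-76,172,-3,0.2]

```text
t: 20.0
tcp_pos: [0.5474, 0.0829, 0.146]
ee_rot: [[0.899, 0.437, -0.0], [0.437, -0.899, -0.0], [-0.0, -0.0, -1.0]]
contact_force: [-0.1, -0.2, 0.8]
grip_width: 0.748
```

```bash
python3 go.py .6195,-.2138,-1.40 0.15
```

```text
t 20.0 tcp [0.5474 0.0829 0.146 ] th -1.118 goal [ 0.6195 -0.2138  0.15   -1.4   ] w 0.748
tool mm [-64.9 298.4  -4. ] turn 0.282 F [-0.1 -0.2  0.8]
```

Emit:
move_arm:
  motion: [0.25,-8,38,-1,0.06,0.25,-16,77,-2,0.12,0.25,-25,116,-3,0.18,0.25,-34,155,-4,0.24,0.25,-42,194,-4,0.3]

```text
t: 20.42
tcp_pos: [0.5952, -0.1104, 0.1507]
ee_rot: [[0.989, 0.15, 0.001], [0.15, -0.989, -0.0], [0.001, 0.0, -1.0]]
contact_force: [0.5, -0.4, 0.1]
grip_width: 0.751
```

```bash
python3 go.py .6195,-.2138,-1.445 0.15
```

```text
t 20.42 tcp [ 0.5952 -0.1104  0.1507] th -1.42 goal [ 0.6195 -0.2138  0.15   -1.445 ] w 0.751
tool mm [  8.5 105.9   0.8] turn 0.025 F [ 0.5 -0.4  0.1]
```

Emit:
move_arm:
  motion: [0.25,3,38,0,0.025,0.25,6,72,0,0.025,0.25,8,94,0,0.025,0.25,8.5,103,0,0.025,0.25,8.5,105,0,0.025]

```text
t: 20.83
tcp_pos: [0.6195, -0.2125, 0.15]
ee_rot: [[0.992, 0.126, 0.0], [0.126, -0.992, -0.0], [0.0, 0.0, -1.0]]
contact_force: [-0.7, 0.9, 0.1]
grip_width: 0.75
```

Emit:
move_arm:
  motion: [0.25,0,0,0,0,0.25,0,0,0,0,0.25,0,0,0,0]

```text
t: 21.08
tcp_pos: [0.6192, -0.2087, 0.15]
ee_rot: [[0.991, 0.13, -0.0], [0.13, -0.991, 0.001], [-0.0, -0.001, -1.0]]
contact_force: [0.0, 0.4, -0.7]
grip_width: 0.748
```

```bash
python3 go.py .6195,-.2138,-1.445 0.022
python3 - <<'E'
from h import *
o=ctrl.get_obs(); im=ctrl.camera("wrist")[:,:,::-1].copy(); cv2.imwrite("pics/w8.png",im[100:450,200:450])
E
```

```text
t 21.08 tcp [ 0.6192 -0.2087  0.15  ] th -1.44 goal [ 0.6195 -0.2138  0.022  -1.445 ] w 0.748
tool mm [ -0.3   5.2 128. ] turn 0.005 F [ 0.   0.4 -0.7]
```

View pics/w8.png

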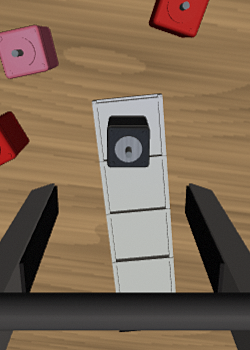

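Emit:
move_arm:
  motion: [0.25,0,2,35,0,0.25,0,2,72,0,0.25,0,2,102,0,0.25,0,2,120,0,0.25,0,2,127,0]

```text
t: 21.55
tcp_pos: [0.6166, -0.2098, 0.0187]
ee_rot: [[0.991, 0.13, -0.007], [0.13, -0.992, 0.004], [-0.006, -0.004, -1.0]]
contact_force: [-1.0, -0.0, 0.2]
grip_width: 0.748
```

Emit:
move_arm:
  motion: [0.25,0,0,0,0,0.5,0,0,0,0,0.85,0,0,0,0,0.85,0,0,0,0,0.85,0,0,0,0]

```text
t: 21.97
tcp_pos: [0.6211, -0.2133, 0.025]
ee_rot: [[0.992, 0.129, 0.003], [0.129, -0.992, -0.002], [0.003, 0.002, -1.0]]
contact_force: [-0.5, -0.2, 0.1]
grip_width: 0.503
```

Emit:
move_arm:
  motion: [0.85,0,0,0,0,0.85,0,0,0,0,0.85,0,0,0,0,0.85,0,0,0,0,0.85,0,0,0,0]
  newtons: 25

```text
t: 22.38
tcp_pos: [0.6203, -0.2131, 0.0239]
ee_rot: [[0.992, 0.128, 0.001], [0.128, -0.992, -0.001], [0.001, 0.001, -1.0]]
contact_force: [-1.3, 0.5, 5.0]
grip_width: 0.378
```

```bash
python3 go.py .6195,-.2138,-1.445 0.022
```

```text
t 22.38 tcp [ 0.6203 -0.2131  0.0239] th -1.442 goal [ 0.6195 -0.2138  0.022  -1.445 ] w 0.378
tool mm [-0.8  0.5  1.9] turn 0.003 F [-1.3  0.5  5. ]
```

0.378 × 94 is 35.5 mm, which fits the motor. Lifting it.

Emit:
move_arm:
  motion: [0.85,0,0,-12,0,0.85,0,0,-35,0,0.85,0,0,-65,0,0.85,0,0,-95,0,0.85,0,0,-118,0]

```text
t: 22.8
tcp_pos: [0.6198, -0.2125, 0.1431]
ee_rot: [[0.992, 0.129, 0.001], [0.129, -0.992, -0.0], [0.001, 0.0, -1.0]]
contact_force: [0.1, 0.2, -0.6]
grip_width: 0.371
```

```bash
python3 go.py G4 0.147
```

```text
t 22.8 tcp [ 0.6198 -0.2125  0.1431] th -1.442 goal [ 0.5482  0.3014  0.147  -0.9171] w 0.371
tool mm [  -5.  -518.9   -4. ] turn -0.525 F [ 0.1  0.2 -0.6]
```

Emit:
move_arm:
  motion: [0.85,0,-16,-2,-0.04,0.85,0,-48,-4,-0.09,0.85,0,-86,-4,-0.14,0.85,-1,-125,-4,-0.19,0.85,-2,-164,-4,-0.24]

```text
t: 23.22
tcp_pos: [0.5942, -0.0474, 0.1428]
ee_rot: [[0.931, 0.364, -0.004], [0.364, -0.931, 0.002], [-0.003, -0.003, -1.0]]
contact_force: [0.8, 0.2, -1.1]
grip_width: 0.372
```

```bash
python3 go.py G4 0.147
```

```text
t 23.22 tcp [ 0.5942 -0.0474  0.1428] th -1.198 goal [ 0.5482  0.3014  0.147  -0.9171] w 0.372
tool mm [  84.1 -341.6   -3.4] turn -0.281 F [ 0.8  0.2 -1.1]
```

Emit:
move_arm:
  motion: [0.85,9,-38,-1,-0.06,0.85,18,-77,-2,-0.12,0.85,28,-116,-3,-0.18,0.85,38,-155,-3,-0.24,0.85,48,-194,-3,-0.28]

```text
t: 23.63
tcp_pos: [0.5685, 0.1508, 0.146]
ee_rot: [[0.794, 0.608, -0.004], [0.608, -0.794, 0.0], [-0.003, -0.003, -1.0]]
contact_force: [-0.4, -0.1, -2.4]
grip_width: 0.372
```

```bash
python3 go.py G4 0.147
```

```text
t 23.63 tcp [0.5685 0.1508 0.146 ] th -0.917 goal [ 0.5482  0.3014  0.147  -0.9171] w 0.372
tool mm [  75.4 -131.9   -0.9] turn -0.0 F [-0.4 -0.1 -2.4]
```

Emit:
move_arm:
  motion: [0.85,20,-35,0,0,0.85,40,-70,0,0,0.85,58,-101,0,0,0.85,68,-119,0,0,0.85,75,-129,0,0]

```text
t: 24.05
tcp_pos: [0.5497, 0.2995, 0.1457]
ee_rot: [[0.793, 0.609, -0.004], [0.609, -0.793, -0.0], [-0.004, -0.002, -1.0]]
contact_force: [0.0, -0.6, -2.0]
grip_width: 0.371
```

Emit:
move_arm:
  motion: [0.85,0,-3,0,0,0.85,0,-3,0,0,0.85,0,-3,0,0,0.85,0,-3,0,0,0.85,0,-3,0,0]

```text
t: 24.47
tcp_pos: [0.5519, 0.2969, 0.1479]
ee_rot: [[0.798, 0.603, -0.0], [0.603, -0.798, -0.0], [-0.0, 0.0, -1.0]]
contact_force: [-0.4, 0.1, -2.0]
grip_width: 0.369
```

```bash
python3 go.py G4 0.0239
python3 - <<'E'
from h import *
o=ctrl.get_obs(); im=ctrl.camera("wrist")[:,:,::-1].copy(); cv2.imwrite("pics/w9.png",im[100:450,150:500])
E
```

```text
t 24.47 tcp [0.5519 0.2969 0.1479] th -0.924 goal [ 0.5482  0.3014  0.0239 -0.9171] w 0.369
tool mm [ -0.2  -5.8 124. ] turn -0.007 F [-0.4  0.1 -2. ]
```

View pics/w9.png

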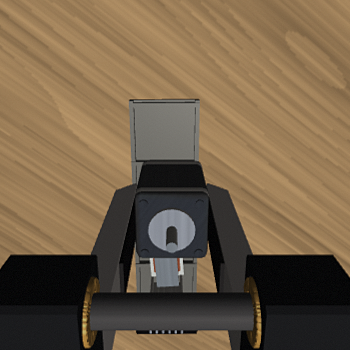

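Emit:
move_arm:
  motion: [0.85,0,-4,30,-0.005,0.85,0,-4,62,-0.005,0.85,0,-4,88,-0.005,0.85,0,-4,105,-0.005,0.85,0,-4,115,-0.005]

```text
t: 24.93
tcp_pos: [0.5473, 0.3, 0.0299]
ee_rot: [[0.795, 0.607, -0.005], [0.607, -0.795, -0.002], [-0.005, -0.001, -1.0]]
contact_force: [-0.1, -0.1, -1.1]
grip_width: 0.371
```

Emit:
move_arm:
  motion: [0.85,0,0,1,0,0.85,0,0,2,0,0.85,0,0,2,0,0.85,0,0,2,0,0.85,0,0,2,0]

```text
t: 25.35
tcp_pos: [0.5504, 0.3022, 0.0328]
ee_rot: [[0.794, 0.608, 0.003], [0.608, -0.794, 0.001], [0.003, 0.001, -1.0]]
contact_force: [1.0, -0.0, -1.8]
grip_width: 0.373
```

```bash
python3 go.py G4 0.0239
```

```text
t 25.35 tcp [0.5504 0.3022 0.0328] th -0.917 goal [ 0.5482  0.3014  0.0239 -0.9171] w 0.373
tool mm [-2.3 -0.8  8.9] turn 0.0 F [ 1.  -0.  -1.8]
```

Emit:
move_arm:
  motion: [0.85,-1,-1,3,0,0.85,-1,-1,5,0,0.85,-1,-1,7,0,0.85,-1,-1,8,0,0.85,-1,-1,8,0]

```text
t: 25.77
tcp_pos: [0.5477, 0.302, 0.0239]
ee_rot: [[0.794, 0.608, 0.0], [0.608, -0.794, 0.0], [0.0, -0.0, -1.0]]
contact_force: [-1.8, -0.7, 4.7]
grip_width: 0.367
```

```bash
python3 go.py G4 0.0239
```

```text
t 25.77 tcp [0.5477 0.302  0.0239] th -0.917 goal [ 0.5482  0.3014  0.0239 -0.9171] w 0.367
tool mm [-0.   0.8 -0. ] turn 0.0 F [-1.8 -0.7  4.7]
```

Emit:
move_arm:
  motion: [0.6,0,0,0,0,0.5,0,0,0,0,0.25,0,0,0,0,0.25,0,0,0,0,0.25,0,0,0,0]

```text
t: 26.18
tcp_pos: [0.5476, 0.3018, 0.0227]
ee_rot: [[0.794, 0.608, -0.0], [0.608, -0.794, -0.0], [-0.0, -0.0, -1.0]]
contact_force: [0.3, 0.8, 0.5]
grip_width: 0.648
```

Emit:
move_arm:
  motion: [0.25,0,0,-8,0,0.25,0,0,-25,0,0.25,0,0,-55,0,0.25,0,0,-90,0,0.25,0,0,-130,0]

```text
t: 26.6
tcp_pos: [0.5462, 0.3012, 0.1529]
ee_rot: [[0.794, 0.608, -0.004], [0.608, -0.794, -0.001], [-0.004, -0.001, -1.0]]
contact_force: [0.5, 0.5, -0.8]
grip_width: 0.748
```

Emit:
move_arm:
  motion: [0.25,0,0,-20,0,0.25,0,30,-40,0,0.25,0,65,-60,0,0.25,0,100,-60,0,0.25,0,130,-60,0]

```text
t: 27.02
tcp_pos: [0.6291, 0.1974, 0.2165]
ee_rot: [[0.794, 0.608, 0.006], [0.608, -0.794, 0.001], [0.005, 0.003, -1.0]]
contact_force: [-0.8, 0.5, -1.1]
grip_width: 0.75
```

Run:
```python
from h import *
s=ctrl.camera("scene")[:,:,::-1];d=ctrl.camera("side")[:,:,::-1];cv2.imwrite("pics/w10.png",ctrl.camera("wrist")[:,:,::-1])
r=lambda im:cv2.resize(im,None,fx=4,fy=4,interpolation=cv2.INTER_CUBIC)
a=r(s[170:310,400:500]);b=r(d[110:250,170:270])
cv2.imwrite("pics/f1.png",np.hstack([a,b]));cv2.imwrite("pics/f_scene.png",s);cv2.imwrite("pics/f_side.png",d)
```

```text
(no output)
```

View pics/f1.png

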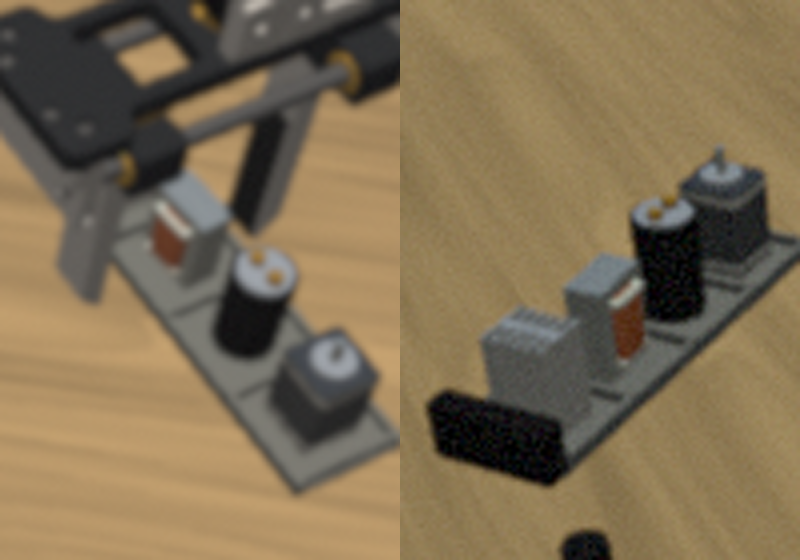

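View pics/w10.png

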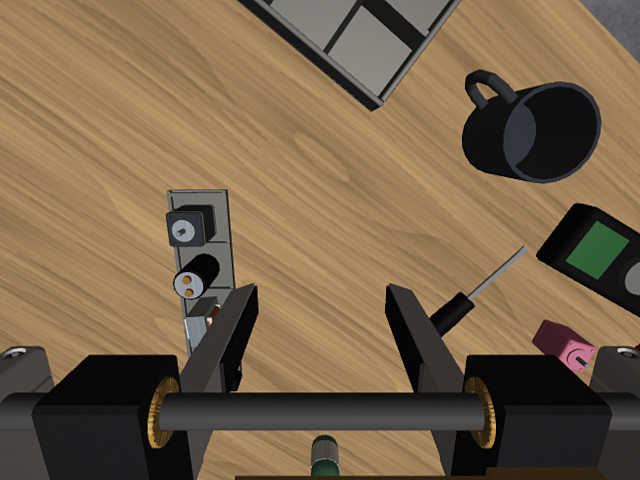

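View pics/f_side.png

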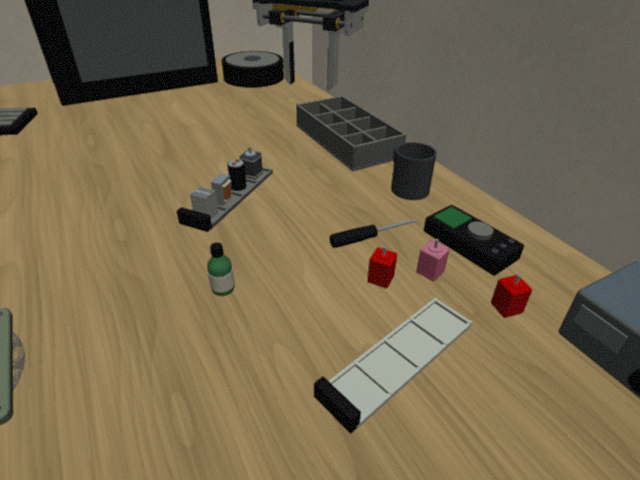

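All four stand upright in the grey rack in the right order. In the side image the bottle at (220,270) and the screwdriver at (355,236) haven't moved, and the white rack is empty.

```bash
python3 -c "
from workcell import ctrl
print(ctrl.job_done())"
```

```text
the job is handed in; nothing more can be done
None
```

All four components are in the grey rack in the same order as before. Counted from the black block they are heat sink, transformer, capacitor and motor. I moved each one directly to its own cell and lowered it until I felt the floor, with no push above about 13 N, before releasing it. I handed the job in about 27 s into the 112 s limit.

**Last checks:** the side camera showed all four upright, one to a cell, and the white rack empty. The scene and wrist cameras agreed where the gripper did not block the view. The bottle, the screwdriver and the red and pink look-alikes had not moved, and the gripper was clear of everything.

**Disagreement:** the first fit of both racks, from the scene and side cameras, was about 2 mm off along the row compared with the wrist camera. I corrected the grey rack before the first placing and took the grasp positions from the components themselves. No check failed.

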